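# Latch a swatch-magazine follower open

### The arm

A 6-joint arm with a two-finger parallel gripper is mounted at the origin on the work surface. World frame = base frame: x ahead of the robot, y to its left, z up, the work surface at z = 0. Lengths are in m, angles in rad, forces in N, time in s.
With the tool pointing down it reaches from about 0.3 to 0.775 m from the base axis. Payload 14.6 kg.
Tool frame: the origin (TCP) lies midway between the tips of the shut fingers; the grasp point (between the pads) lies 19 mm behind it; z points along the fingers, y is the line along which they close (so a half turn about z gives the same grasp; the last joint's range is limited). The gripper opens to 85 mm and grips with 20 to 120 N. Pads are 22 mm wide; open, the fingers measure 114 mm over their backs; the gripper's body (76 mm by 85 mm) begins 54 mm behind the grasp point. The pads swing forward as they close: fully open they stand 13 mm farther back than shut.
Start: joints at [1.104, 0.3, 1.521, -0, 1.321, -0.067], TCP at [0.214, 0.507, 0.231] pointing down, gripper open.
Joint ranges: [-3.03, 3.03], [-0.79, 2.21], [0.23, 2.52], [-1.04, 4.18], [0, 3.07], [-2.55, 2.55]. Speed limits (rad/s): [2.22, 2.22, 2.57, 3.14, 3.14, 3.14].

### API

Orientations are given as a 3x3 rotation matrix whose columns are the frame's x, y, z axes.
In Python, from plant import ctrl gives the robot as it stands. The module is installed in compiled form; this text tells all that it offers.
- The arm moves only by the tool apply_moves, never from a script. Its argument "deltas" is a list that holds one entry, the list of rows, each a list of 7 numbers: the shift along the tool's x, y, z in mm, then the turn, a rotation vector about the tool's x, y, z in rad, then the closure in counts, from 0 (fully open) to 255 (shut). A call has 1 to 5 rows; each row is the pose to reach, as a shift and turn from the pose commanded when the call began, along the tool's axes at that moment; what a row does not reach only later rows make up. A row lasts 1/10 s, in which the tool goes at most 50 mm and 8.59 degrees, less where a joint would pass 70% of its speed; a pose out of reach is approached as far as the arm can. A call with a gripper value outside its range is refused whole. The fingers move at their own pace and stop on an object; the grip force is fixed at half the most. Time passes only in rows, so rows that repeat a pose let the fingers close. It gives the time, the measured TCP pose, the force, the opening and the grip force at its end, in the units of the state.
- ctrl.observe(): the state, without advancing time (a new reading comes with each control period).
- ctrl.snapshot(name): name is "scene" or "top" or "wrist"; returns a dict with "pixels" (384x512x3 uint8, red, green, blue), "K" (3x3 intrinsics, pixels), "R" (3x3) and "t" (3): a world point X has camera coordinates R X + t; the wrist camera has in their place "T_tool_cam" (4x4, takes a point from camera to tool coordinates, whose origin is the TCP and whose axes are the flange's). Camera axes: x right, y down, z forward; pixel columns grow to the right and rows downward; lengths in m; the calibration is good to about 2 mm. A picture is of the moment at which its call begins: read the wrist's pose just before it. There is no depth.
- ctrl.close_job(): hands the job in; it is judged then, once.
The state is a dict: "t": time; "joints": joint angles; "qd": joint speeds; "joint_torque": joint torques, N m; "tcp_pos": TCP position; "tcp_rot": TCP orientation; "force": force on the tool from outside, world axes, zero at the start; "ft_torque": the same for the moment, N m; "finger_gap": finger opening in m; "gripper_force": force on a finger pad.
Only numpy, scipy, OpenCV 4.12 (cv2) and the standard library are available. Lean on these libraries where they do the work, as an engineer would, in place of code of your own. Each camera call takes 0.05 s, during which the arm holds its last target. There are 200 camera calls.

### The job

Open the wider of the two swatch-card magazines for refilling: with the fingertips push its sprung follower plate back well past the stop pin, then let it go so that it springs back and latches at mid position against the pin. Push it only, do not grip it, and do not ram it against its end stop; leave the narrow magazine, the tin, the cup and the cards as they are.

Things in the scene. Friction and masses are not known exactly. Their poses are not given: they have to be found in the camera images.
- wide_magazine: the wide swatch-card magazine: open grey metal tray screwed to the bench, 240 mm long (its x) by 130 mm wide (its y). Origin: centre of its underside, on the bench. Its x axis points from the low front wall (28 mm high) to the back wall (50 mm); side walls 50 mm high, all 4 mm thick. Holds a sprung follower and, on its +y wall, a spring-loaded stop pin.
- wide_push (a point): centre of the front (pushing) face of the wide follower, 95 mm above the bench. The follower is an upright aluminium plate across the tray, 90 mm wide, 8 mm thick, reaching 15 to 116 mm above the bench; a low shoe lies behind it (towards the magazine's +x). At home this face is at x = -60 mm in the magazine's frame, with 56 mm free to the front wall; above 60 mm only the plate stands up.
- wide_follower (a joint): travel along its magazine's +x, m: 0 home (sprung), 0.095 hard end stop. Push: 4 N at 0 to 10 N at the end, plus 18 N per m/s and 1-2 N from the pin. Its ramped tooth lifts the stop pin from 0.02 to 0.05; past about 0.053 the pin snaps in behind the tooth, and let go after that (0.06 to 0.09 is good) it comes back and is caught at 0.050, mid position. Let go sooner, it returns to 0.
- narrow_magazine: the narrow swatch-card magazine: open grey metal tray screwed to the bench, 240 mm long (its x) by 80 mm wide (its y). Origin: centre of its underside, on the bench. Its x axis points from the low front wall (28 mm high) to the back wall (50 mm); side walls 50 mm high, all 4 mm thick. Holds a sprung follower and, on its +y wall, a spring-loaded stop pin.
- narrow_push (a point): centre of the front (pushing) face of the narrow follower, 95 mm above the bench. The follower is an upright aluminium plate across the tray, 40 mm wide, 8 mm thick, reaching 15 to 116 mm above the bench; a low shoe lies behind it (towards the magazine's +x). At home this face is at x = -60 mm in the magazine's frame, with 56 mm free to the front wall; above 60 mm only the plate stands up.
- narrow_follower (a joint): travel along its magazine's +x, m: 0 home (sprung), 0.095 hard end stop. Push: 4 N at 0 to 10 N at the end, plus 18 N per m/s and 1-2 N from the pin. Its ramped tooth lifts the stop pin from 0.02 to 0.05; past about 0.053 the pin snaps in behind the tooth, and let go after that (0.06 to 0.09 is good) it comes back and is caught at 0.050, mid position. Let go sooner, it returns to 0.
- wide_pin (a joint): stop pin of the wide magazine, m: 0 is fully in (towards the middle of the tray), positive is drawn outwards along the magazine's +y, up to 0.012; sprung inwards with about 2 N. It is a steel pin of 8 mm diameter, 26 mm above the bench, at x = +31 mm in the magazine's frame; its black pull knob (18 mm diameter) ends 34 mm outside the side wall. It needs no touching. The narrow magazine has one like it.
- tin: loose bystander: closed round steel tin, 86 mm diameter, 115 mm high, standing; origin: centre of its underside
- cup: loose bystander: clear mixing cup, 90 mm rim diameter, 120 mm high, standing; origin: centre of its underside
- cards: loose bystander: stack of white swatch cards, 90 x 50 x 24 mm, lying on the bench; origin: centre of its underside

How it is judged:
On the way, in this order (a step that is already met when the one before it is completed fails the run):
1. the wide follower has been pushed past the stop pin (value of joint wide_follower above 0.053 m and value of joint wide_pin below 0.003 m), for 0.02 s.
2. let go, it has come back and rests against the stop pin at mid position (value of joint wide_follower between 0.046 and 0.0525 m and contact force between each of the arm, the fingers and wide_follower below 0.2 N), for 0.2 s.
At the end, for the whole second after the job is handed in: The wide follower is at rest, untouched, at its mid position (travel 0.046 to 0.0525 m) with the stop pin in (less than 3 mm out); the narrow follower is home (within 6 mm); tin, cup and cards stand within 20 mm of where they were, tilted less than 0.2 rad (value of joint wide_follower between 0.046 and 0.0525 m and velocity of joint wide_follower between -0.01 and 0.01 m/s and value of joint wide_pin below 0.003 m and value of joint narrow_follower below 0.006 m and distance of each of tin, cup, cards from where it was at the start of the episode below 0.02 m and angle between each of tin, cup, cards's own z axis and vertical below 0.2 rad).
It fails at once if the follower is gripped or rammed (over 35 N from the fingers) (contact force between the fingers and wide_follower above 35 N).
It fails at once if the narrow magazine's follower is pushed more than 10 mm (value of joint narrow_follower above 0.01 m).
It fails at once if the tin, cup or cards are moved more than 20 mm, lifted or tipped (not (distance of each of tin, cup, cards from where it was at the start of the episode below 0.02 m and angle between each of tin, cup, cards's own z axis and vertical below 0.2 rad)).
It also fails if it takes over 29 s, if anything falls off the work surface, if the arm or the gripper's body presses on something with over 40 N, if the wrist force passes 120 N, or if a joint passes its speed limit or range.

## Working session

There is one attempt and no reset: what is moved stays moved. The work goes in short steps, Python scripts to look and compute and a tool call to move; the robot and the scene stay as the last step left them, time stands still between calls to the robot, and variables do not carry over. Pictures are saved under pics/ and viewed, at most 10 in all, crops included, and the job is handed in when it is done.

Besides the shell and the picture viewer there is one more tool, called by a JSON object that holds its "op" and its "data", one argument or row to a line. apply_moves: Moves the arm, as the interface text tells. Its arguments: {"type":"object","properties":{"deltas":{"type":"array","items":{"type":"array","items":{"type":"array","items":{"type":"number"}}}}},"required":["deltas"]}

```bash
mkdir -p pics
cat > h.py <<'E'
from plant import ctrl
import numpy as np, cv2
def snap(n,f):
    o=ctrl.observe(); s=ctrl.snapshot(n); cv2.imwrite('pics/'+f,cv2.cvtColor(s['pixels'],cv2.COLOR_RGB2BGR)); np.save('pics/'+f+'.npy',{**s,'o':o},allow_pickle=True); return s
def load(f): return np.load('pics/'+f+'.npy',allow_pickle=True).item()
def ray(s,uv,z):
    R,t=np.array(s['R']),np.array(s['t']); c=-R.T@t
    d=R.T@np.linalg.solve(s['K'],[uv[0],uv[1],1.]); return c+d*(z-c[2])/d[2]
E
python3 -c "
from h import *
snap('top','top1.png');snap('scene','sc1.png')
o=ctrl.observe();print(o['t'],o['tcp_pos'],o['tcp_rot'],o['force'],o['finger_gap'])"
```

```text
0.1 [0.21399688 0.50645217 0.23079416] [[-9.21136086e-01  3.89240425e-01 -4.49965840e-04]
 [ 3.89240678e-01  9.21135666e-01 -8.83062995e-04]
 [ 7.07557688e-05 -9.88566200e-04 -9.99999509e-01]] [-0.00837668 -0.37357576  0.1879163 ] 0.08560592008775317
```

View pics/top1.png

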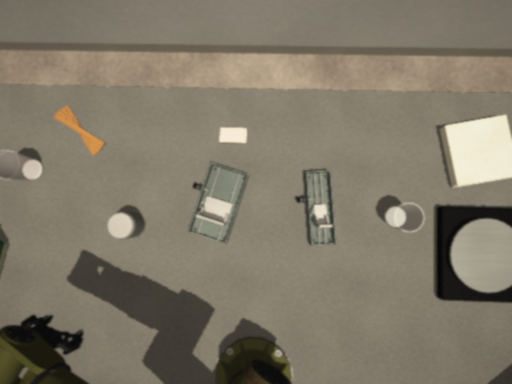

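View pics/sc1.png

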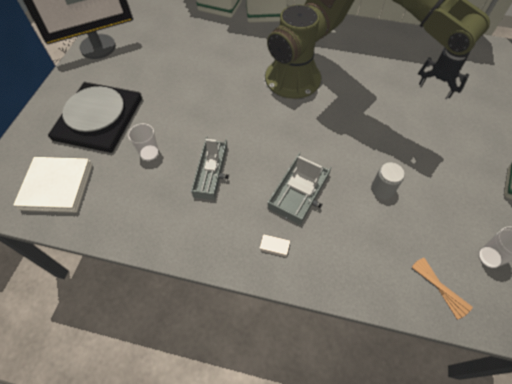

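The top view shows the wide magazine around (218,202), with its pin knob at (197,186) and the plate near (214,208). The narrow one is at (318,207), the tin at (121,225), the cards at (233,134) and the cup at (403,216). I'll zoom in to get accurate pixels.

```bash
python3 -c "
from h import *
a=cv2.imread('pics/top1.png')[150:255,175:265]; b=cv2.imread('pics/sc1.png')[145:230,255:345]
f=lambda i:cv2.resize(i,(400,int(i.shape[0]*400/i.shape[1])),interpolation=cv2.INTER_CUBIC)
a,b=f(a),f(b);c=np.zeros((max(len(a),len(b)),800,3),np.uint8);c[:len(a),:400]=a;c[:len(b),400:]=b
cv2.imwrite('pics/z1.png',c);print(c.shape)
s=load('top1.png')
for uv,z in [((212,163),.05),((247,171),.05),((227,241),.028),((190,234),.028),((121,217),.115),((121,225),.115),((233,134),.024),((318,207),.05)]: print(uv,ray(s,uv,z).round(3))
"
```

```text
(466, 800, 3)
(212, 163) [0.688 0.152 0.05 ]
(247, 171) [0.665 0.037 0.05 ]
(227, 241) [0.435 0.097 0.028]
(190, 234) [0.454 0.22  0.028]
(121, 217) [0.506 0.419 0.115]
(121, 225) [0.481 0.418 0.115]
(233, 134) [0.791 0.088 0.024]
(318, 207) [ 0.554 -0.195  0.05 ]
```

View pics/z1.png

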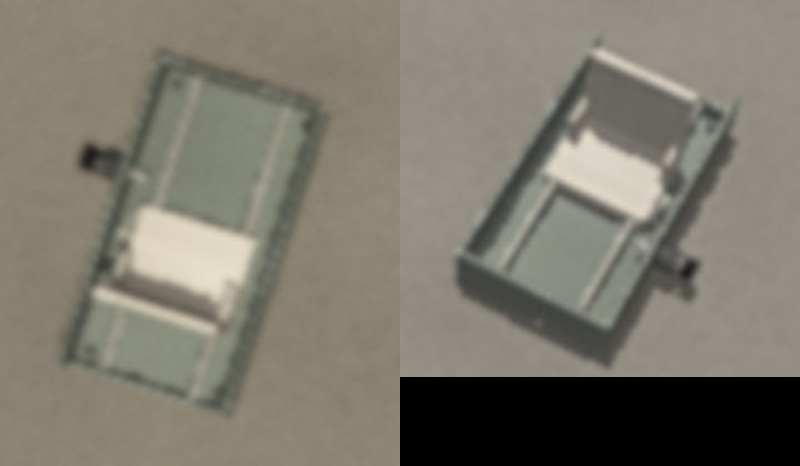

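```bash
cat >> h.py <<'E'
from scipy.optimize import least_squares
def proj(s,X):
    p=(np.array(s['R'])@np.array(X).T).T+np.array(s['t']); q=(np.array(s['K'])@p.T).T; return q[:,:2]/q[:,2:]
E
python3 -c "
from h import *
t=load('top1.png');c=load('sc1.png')
k=400/90
T=lambda x,y:((x+.5)/k+175-.5,(y+.5)/k+150-.5)
S=lambda x,y:((x-400+.5)/k+255-.5,(y+.5)/k+145-.5)
M=[(.12,.065,.05),(.12,-.065,.05),(-.06+.004,.045,.116),(-.06+.004,-.045,.116)]
pt=[T(158,53),T(325,102),T(95,293),T(218,330)]
# scene: back-left/right corners, plate top ends
ps=[S(610,328),S(460,255),S(697,98),S(594,52)]
Mf=[(-.12,.065,.05),(-.12,-.065,.05)]; pf=[T(63,360),T(230,412)]
def world(p,m):
    m=np.array(m);ca,sa=np.cos(p[2]),np.sin(p[2]);return np.c_[p[0]+ca*m[:,0]-sa*m[:,1],p[1]+sa*m[:,0]+ca*m[:,1],m[:,2]]
f=lambda p:np.r_[(proj(t,world(p,M+Mf))-pt-0-np.array(pf)*0 if 0 else proj(t,world(p,M+Mf))-np.array(pt+pf)).ravel(),(proj(c,world(p,M))-np.array(ps)).ravel()]
r=least_squares(f,[.56,.13,-.25],loss='soft_l1');print(r.x,f(r.x).reshape(-1,2).round(1))
p=r.x;print(world(p,[(-.06,0,.095),(-.12,0,0),(-.09,0,0),(.01,0,0)]))
for o in [((95,294),(218,332))]:
  print([ray(t,T(*u),.116).round(4) for u in o[0:1][0]])
"
```

```text
[ 0.56038314  0.12880595 -0.26676883] [[-0.6 -0.1]
 [-0.1  0.2]
 [-0.3 -0.6]
 [ 0.  -0.4]
 [-1.1  1.4]
 [-0.4  1.5]
 [-0.1  0.6]
 [-1.1  0.3]
 [-0.6 -0. ]
 [-1.5 -0.2]]
[[0.50250548 0.14462291 0.095     ]
 [0.44462782 0.16043987 0.        ]
 [0.47356665 0.15253139 0.        ]
 [0.57002942 0.12616979 0.        ]]Traceback (most recent call last):
  File "<string>", line 18, in <module>
    print([ray(t,T(*u),.116).round(4) for u in o[0:1][0]])
                 ~^^^^
TypeError: __main__.<lambda>() argument after * must be an iterable, not int
```

{"op": "apply_moves", "data": {
  "deltas": [
    [[-37,-23,0,0,0,-0.03,255],[-73,-45,0,0,0,-0.06,255],[-110,-68,0,0,0,-0.09,255],[-146,-91,0,0,0,-0.12,255],[-183,-113,0,0,0,-0.133,255]]
  ]
}}

```text
t: 0.6
tcp_pos: [0.3392, 0.3297, 0.2311]
tcp_rot: [[-0.965, 0.262, -0.0], [0.262, 0.965, -0.0], [0.0, -0.0, -1.0]]
force: [0.3, 1.5, -0.0]
finger_gap: 0.0118
gripper_force: 0.0
```

```bash
cat >> h.py <<'E'
P=np.array([.5604,.1288]);YAW=-.2668
def go(mx,my,z):
    o=ctrl.observe();ca,sa=np.cos(YAW),np.sin(YAW);R=np.array(o['tcp_rot'])
    g=np.array([P[0]+ca*mx-sa*my,P[1]+sa*mx+ca*my,z])
    print('t',o['t'],'tcp',np.round(o['tcp_pos'],4),'F',np.round(o['force'],1),'gap',round(o['finger_gap'],4))
    print('tool delta mm',(R.T@(g-o['tcp_pos'])*1000).round(1),'yaw of -x',np.arctan2(-R[1,0],-R[0,0]).round(4))
    d=np.array(o['tcp_pos'])[:2]-P;print('mag xy',(ca*d[0]+sa*d[1]).round(4),(-sa*d[0]+ca*d[1]).round(4))
E
python3 -c "
from h import *
go(-.101,0,.231);go(-.101,0,.082)"
```

```text
t 0.6 tcp [0.3392 0.3297 0.2311] F [ 0.3  1.5 -0. ] gap 0.0118
tool delta mm [-1.652e+02 -1.357e+02  1.000e-01] yaw of -x -0.2654
mag xy -0.2664 0.1355
t 0.6 tcp [0.3392 0.3297 0.2311] F [ 0.3  1.5 -0. ] gap 0.0118
tool delta mm [-165.2 -135.7  149.1] yaw of -x -0.2654
mag xy -0.2664 0.1355
```

{"op": "apply_moves", "data": {
  "deltas": [
    [[-36,-30,0,0,0,0,255],[-72,-60,0,0,0,0,255],[-108,-90,0,0,0,0,255],[-140,-116,0,0,0,0,255],[-165,-135,0,0,0,0,255]]
  ]
}}

```text
t: 1.1
tcp_pos: [0.4631, 0.1554, 0.2311]
tcp_rot: [[-0.964, 0.265, -0.0], [0.265, 0.964, -0.0], [0.0, -0.0, -1.0]]
force: [0.1, 0.2, 0.9]
finger_gap: -0.0003
gripper_force: 0.0
```

{"op": "apply_moves", "data": {
  "deltas": [
    [[0,0,25,0,0,0,255],[0,0,55,0,0,0,255],[0,0,85,0,0,0,255],[0,0,115,0,0,0,255],[0,0,115,0,0,0,255]]
  ]
}}

```text
t: 1.6
tcp_pos: [0.4603, 0.157, 0.113]
tcp_rot: [[-0.965, 0.264, -0.006], [0.264, 0.965, -0.002], [0.006, -0.003, -1.0]]
force: [-0.5, -1.0, 1.7]
finger_gap: -0.0001
gripper_force: 0.0
```

```bash
python3 -c "
from h import *
go(-.101,0,.082);s=snap('top','top2.png');snap('scene','sc2.png')
a=cv2.imread('pics/top2.png')[150:255,175:265]; b=cv2.imread('pics/sc2.png')[120:225,255:345]
c=cv2.resize(np.hstack([a,b]),None,fx=4.4,fy=4.4,interpolation=cv2.INTER_CUBIC);cv2.imwrite('pics/z2.png',c)"
```

```text
t 1.6 tcp [0.4603 0.157  0.113 ] F [-0.5 -1.   1.7] gap -0.0001
tool delta mm [-3.1 -0.8 31. ] yaw of -x -0.2669
mag xy -0.104 0.0009
```

View pics/z2.png

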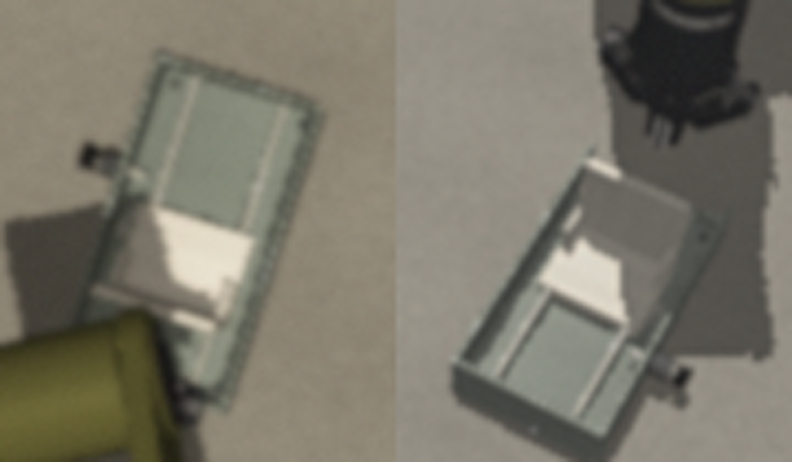

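The shut fingers, tips near crop (662,140) in the scene view, stand in front of the plate and clear of it, roughly centred on it. The next move lowers them, then advances slowly until they touch.

{"op": "apply_moves", "data": {
  "deltas": [
    [[0,0,15,0,0,0,255],[0,0,29,0,0,0,255],[-8,0,29,0,0,0,255],[-16,0,29,0,0,0,255],[-16,0,29,0,0,0,255]]
  ]
}}

```text
t: 2.2
tcp_pos: [0.4794, 0.1532, 0.0888]
tcp_rot: [[-0.964, 0.264, 0.003], [0.264, 0.964, 0.001], [-0.002, 0.001, -1.0]]
force: [-0.8, -0.1, 0.8]
finger_gap: 0.0001
gripper_force: 0.0
```

```bash
python3 -c "
from h import *
go(-.071,0,.084)"
```

```text
t 2.2 tcp [0.4794 0.1532 0.0888] F [-0.8 -0.1  0.8] gap 0.0001
tool delta mm [-13.6  -2.2   4.8] yaw of -x -0.2674
mag xy -0.0846 0.0022
```

{"op": "apply_moves", "data": {
  "deltas": [
    [[-4,-1,3,0,0,0,255],[-8,-2,3,0,0,0,255],[-12,-2,3,0,0,0,255],[-16,-2,3,0,0,0,255],[-16,-2,3,0,0,0,255]]
  ]
}}

```text
t: 2.7
tcp_pos: [0.4927, 0.1471, 0.0843]
tcp_rot: [[-0.965, 0.264, -0.001], [0.264, 0.965, 0.0], [0.001, -0.0, -1.0]]
force: [-3.7, -0.2, 2.6]
finger_gap: -0.0003
gripper_force: 1.6
```

{"op": "apply_moves", "data": {
  "deltas": [
    [[-5,0,0,0,0,0,255],[-10,0,0,0,0,0,255],[-15,0,0,0,0,0,255],[-20,0,0,0,0,0,255],[-20,0,0,0,0,0,255]]
  ]
}}

```text
t: 3.2
tcp_pos: [0.5117, 0.1418, 0.0841]
tcp_rot: [[-0.965, 0.264, -0.001], [0.264, 0.965, -0.0], [0.001, -0.001, -1.0]]
force: [-5.4, -1.9, 2.8]
finger_gap: -0.0003
gripper_force: 2.2
```

```bash
python3 -c "
from h import *
go(-.001,0,.084);s=snap('top','top3.png');snap('scene','sc3.png')
a=cv2.imread('pics/top3.png')[150:255,175:265]; b=cv2.imread('pics/sc3.png')[120:225,255:345]
c=cv2.resize(np.hstack([a,b]),None,fx=4.4,fy=4.4,interpolation=cv2.INTER_CUBIC);cv2.imwrite('pics/z3.png',c)"
```

```text
t 3.2 tcp [0.5117 0.1418 0.0841] F [-5.4 -1.9  2.8] gap -0.0003
tool delta mm [-49.4   0.4   0.1] yaw of -x -0.267
mag xy -0.0504 -0.0003
```

View pics/z3.png

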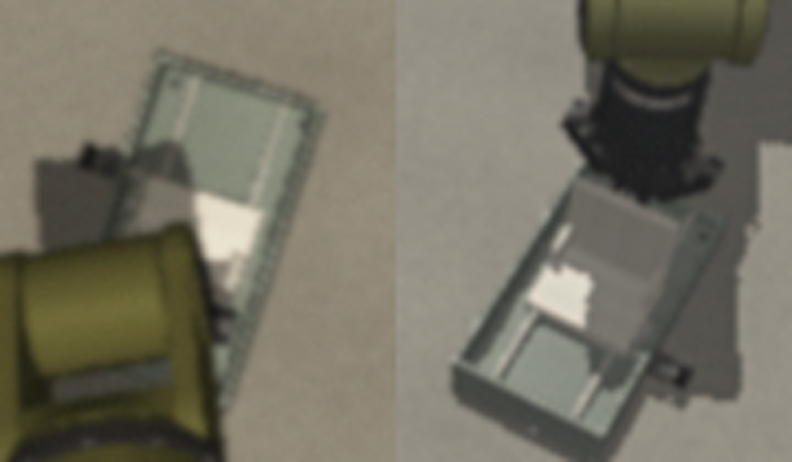

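Contact is made: the scene view shows the shoe's edge shifted by about 20–25 mm (crop (540,282) → (525,305)), and the force is about 5 N. I'll push about 53 mm further, to roughly 0.075 travel.

{"op": "apply_moves", "data": {
  "deltas": [
    [[-6,0,0,0,0,0,255],[-12,0,0,0,0,0,255],[-18,0,0,0,0,0,255],[-24,0,0,0,0,0,255],[-30,0,0,0,0,0,255]]
  ]
}}

```text
t: 3.8
tcp_pos: [0.5399, 0.1338, 0.084]
tcp_rot: [[-0.965, 0.264, -0.003], [0.264, 0.965, -0.001], [0.002, -0.001, -1.0]]
force: [-7.2, -1.6, 1.9]
finger_gap: -0.0
gripper_force: 3.1
```

{"op": "apply_moves", "data": {
  "deltas": [
    [[-6,0,0,0,0,0,255],[-12,0,0,0,0,0,255],[-18,0,0,0,0,0,255],[-23,0,0,0,0,0,255],[-23,0,0,0,0,0,255]]
  ]
}}

```text
t: 4.3
tcp_pos: [0.5623, 0.1277, 0.0839]
tcp_rot: [[-0.965, 0.264, -0.002], [0.264, 0.965, -0.001], [0.002, -0.001, -1.0]]
force: [-8.7, -2.8, 4.3]
finger_gap: 0.0002
gripper_force: 3.8
```

```bash
python3 -c "
from h import *
go(.004,0,.084);snap('scene','sc4.png')
b=cv2.imread('pics/sc4.png')[120:225,255:345]
b=cv2.resize(np.hstack([cv2.imread('pics/sc3.png')[120:225,255:345],b]),None,fx=4.4,fy=4.4,interpolation=cv2.INTER_CUBIC);cv2.imwrite('pics/z4.png',b)"
```

```text
t 4.3 tcp [0.5623 0.1277 0.0839] F [-8.7 -2.8  4.3] gap 0.0002
tool delta mm [-1.8  0.6 -0.1] yaw of -x -0.267
mag xy 0.0022 -0.0006
```

View pics/z4.png

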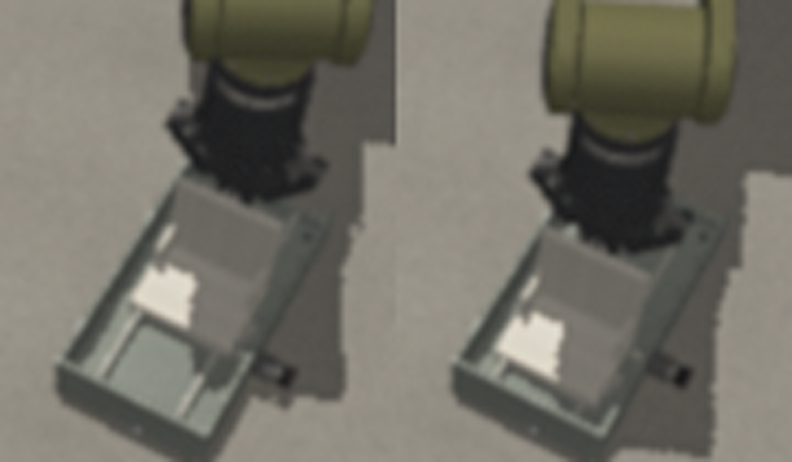

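The shoe has moved a further 50 mm or so, from crop (130,303) to (99,352). The force is 9 N, which fits about 0.075 travel, so it is past the pin and short of the end stop. Now I back off.

{"op": "apply_moves", "data": {
  "deltas": [
    [[6,0,0,0,0,0,255],[13,0,0,0,0,0,255],[20,0,0,0,0,0,255],[28,0,0,0,0,0,255],[38,0,0,0,0,0,255]]
  ]
}}

```text
t: 4.85
tcp_pos: [0.5261, 0.1381, 0.0843]
tcp_rot: [[-0.965, 0.264, 0.001], [0.264, 0.965, 0.0], [-0.001, 0.0, -1.0]]
force: [0.1, 0.1, -0.5]
finger_gap: 0.0002
gripper_force: 0.0
```

{"op": "apply_moves", "data": {
  "deltas": [
    [[12,0,0,0,0,0,255],[26,0,0,0,0,0,255],[40,0,0,0,0,0,255],[50,0,0,0,0,0,255],[50,0,0,0,0,0,255]]
  ]
}}

```text
t: 5.35
tcp_pos: [0.4772, 0.1515, 0.0845]
tcp_rot: [[-0.965, 0.263, 0.0], [0.263, 0.965, 0.0], [-0.0, 0.0, -1.0]]
force: [0.9, 0.0, -0.2]
finger_gap: 0.0002
gripper_force: 0.0
```

{"op": "apply_moves", "data": {
  "deltas": [
    [[0,0,-25,0,0,0,255],[0,0,-60,0,0,0,255],[20,0,-90,0,0,0,255],[50,0,-100,0,0,0,255],[50,0,-100,0,0,0,255]]
  ]
}}

```text
t: 5.85
tcp_pos: [0.4289, 0.165, 0.1861]
tcp_rot: [[-0.965, 0.263, 0.003], [0.263, 0.965, 0.001], [-0.002, 0.002, -1.0]]
force: [0.2, -0.9, -0.8]
finger_gap: -0.0001
gripper_force: 0.0
```

```bash
python3 -c "
from h import *
go(0,0,.2);snap('top','top5.png');snap('scene','sc5.png')
a=cv2.imread('pics/top5.png')[150:255,175:265]; b=cv2.imread('pics/sc5.png')[120:225,255:345]
c=cv2.resize(np.hstack([a,b]),None,fx=4.4,fy=4.4,interpolation=cv2.INTER_CUBIC);cv2.imwrite('pics/z5.png',c)"
```

```text
t 5.85 tcp [0.4289 0.165  0.1861] F [ 0.2 -0.9 -0.8] gap -0.0001
tool delta mm [-136.5   -0.4  -13.5] yaw of -x -0.2658
mag xy -0.1364 0.0003
```

View pics/z5.png

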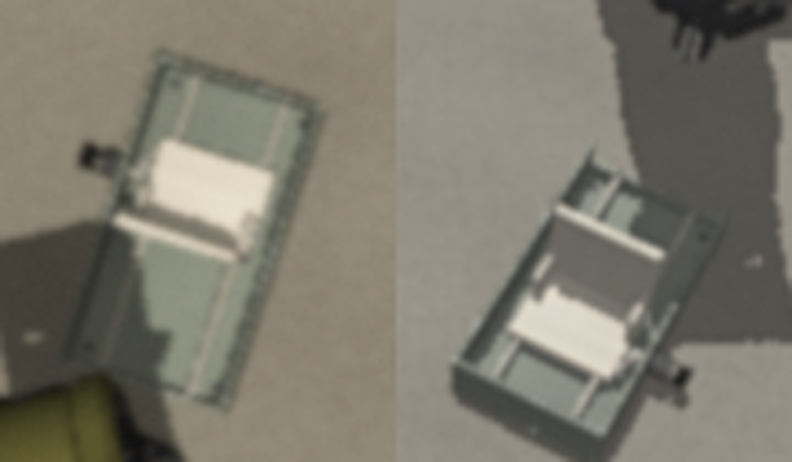

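The plate rests at mid position: its top-bar end moved from about (94,290) at home to (117,218), which is roughly 50 mm, and the pin knob is back in. The fingers are clear.

```bash
python3 -c "
from h import *
print(ctrl.close_job())"
```

```text
the job is handed in; nothing more can be done
None
```

I pushed the wide magazine's follower to about 75 mm and let it go. It latched at mid position, about 50 mm in the camera view, with the fingers clear, and I handed the job in at about 6 s; no verdict came back.

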